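# Hold back the pack magazine's follower for loading

## Task

Get the spring-fed pack magazine ready for a colleague to load: slide its transport lock outward, away from the channel, until it is against its end stop, then pull the spring follower back by its upright post until its pointer stands at the line of the index plate. Finish while still gripping the post and holding the follower there against its spring, and leave the other things on the table where they are.

Things in the scene. Friction and masses are not known exactly. Their poses are not given: they have to be found in the camera images.
- magazine: Fixed pack magazine: aluminium channel 220 x 134 mm (x, y), side walls 27 mm high, turned somewhat on the table. Origin: table height, middle of the channel. Its x axis runs along the channel away from the robot (a carton pack lies fixed at the far end, x = 42 to 103 mm, top 50 mm or less); its y axis points left, to the lock. Only follower and lock move.
- follower: Grey spring carriage, 34 x 66 mm, top 44 mm above the table. Axes as the magazine's; origin on the post's axis at table height, at (18, 0, 0) mm in the magazine's frame when home. It slides only to the magazine's -x, up to 85 mm; its spring pulls it home (5 N at home, 11 N at 85 mm). While the lock is in, the lock's bar stops it after about 4 mm.
- post_grip (a point): Grip point on the follower's upright black round post, on its axis 66 mm above the table. The post is 22 mm in diameter between 49 and 80 mm above the table, with a 25 mm cap up to 87 mm and a 28 mm foot below; it is free all round above the carriage.
- pointer_tip (a point): Tip of the small steel pointer that reaches out from the follower to -y over the right channel wall, at (0, -53, 34) mm from the follower's origin. It moves with the follower.
- lock (a joint): Transport lock slide, m: 0 = fully in (follower locked), 0.030 = against its outer end stop (follower free; it is freed from about 0.024). It moves along the magazine's +y and stays where it is left (friction about 2 N). It starts between 0 and 0.008.
- lock_grip (a point): Centre of the lock's upright black fin, 62 mm above the table; at (-10.5, 75, 62) mm in the magazine's frame when fully in. The fin is 14 x 22 mm (magazine x, y) and stands 38 to 74 mm above the table. Steel guides beside its bar reach up to 38 mm; the end stop beyond it (y = 120 to 126 mm) to 40 mm.
- index_plate: Plain steel block, 14 x 14 x 26 mm, fixed beside the magazine's right (-y) wall, 35 to 70 mm back (-x) from the pointer's home place, different each time. Its top, 34 mm above the table, has a thin line across its middle. Origin: under its centre, 8 mm above the table; axes as the magazine's.
- index_line (a point): End of the index plate's line that is nearest the channel, on its top face. The pointer is at the line when pointer tip and this point have the same x along the magazine.
- tally_counter: Bystander: round metal hand counter, 52 x 50 x 26 mm, beside the magazine's far left. Origin: centre of its underside.
- marker: Bystander: grey felt marker lying on the table before the magazine, 15 x 140 x 17 mm. Origin: under its centre.
- stapler: Bystander: desk stapler at the right, 28 x 131 x 44 mm. Origin: under its centre.

How it is judged:
By the outcome, as a careful person would: the job done as asked, in the order asked, and still so for the second after the job is handed in, while the arm keeps its last pose, push and grip.
It also fails if it takes over 42 s, if anything falls off the work surface, if the arm or the gripper's body presses on something with over 40 N, if the wrist force passes 120 N, or if a joint passes its speed limit or range.

## Robot

A 6-joint arm with a two-finger parallel gripper is mounted at the origin on the work surface; the furniture and walls round the work are solid. World frame = base frame: x ahead of the robot, y to its left, z up, the work surface at z = 0. Lengths are in m, angles in degrees, forces in N, time in s.
With the tool pointing down it reaches from about 0.4 to 0.825 m from the base axis. Payload 7 kg.
Tool frame: the origin (TCP) lies at the very end of the fingers, on their centre line; the grasp point (between the pads) lies 19 mm behind it; z points along the fingers, y is the line along which they close (so a half turn about z gives the same grasp; the last joint's range is limited). The gripper opens to 88 mm and grips with 3 to 60 N. Pads are 19 mm wide; open, the fingers measure 130 mm over their backs; the gripper's body (78 mm by 193 mm) begins 47 mm behind the grasp point.
Start: joints at [-49.956, 20.546, 0.682, 0, -70.136, -16.507], TCP at [0.27, -0.619, 0.227] pointing down, gripper open.
Joint ranges: [-176.03, 176.03], [-82.01, 121.73], [-58.28, 71.71], [-173.87, 95.51], [-174.79, -0.11], [-173.66, 173.66]. Speed limits (degrees/s): [136.94, 136.94, 172.46, 180, 180, 180].

## Interface

Orientations are given as [roll, pitch, yaw] about the fixed x, y, z axes, in that order (R = Rz(yaw) Ry(pitch) Rx(roll)).
In Python, from plant import ctrl, cams, workorder gives the robot as it stands.
- The arm moves only by the tool play_rows, never from a script. Its argument "motion" is a list of rows, each an object of numbers: "x", "y", "z": the shift along the tool's x, y, z normalised to -1 to 1, where 1 is 0.025 m; "rx", "ry", "rz": the turn, a rotation vector about the tool's x, y, z normalised to -1 to 1, where 1 is 4 degrees. A call has 1 to 20 rows; each row shifts and turns the commanded pose from where the row before left it, along the tool's axes as they then stand; what a row does not reach is not made up. A row lasts 1/8 s, in which the tool goes at most 62.5 mm and 10.7 degrees, less where a joint would pass 70% of its speed; a pose out of reach is approached as far as the arm can. A call with a number of a shift or a turn outside -1 to 1 is refused whole. A call with a gripper value outside its range is refused whole. "fingers" is the opening, from -1 (shut) to 1 (fully open), set as the call begins (left out, the last holds). The fingers move at their own pace and stop on an object; the grip force is fixed at half the most. Time passes only in rows, so rows that do not move let the fingers close. It gives the time, the measured TCP pose, the force, the opening and the grip force at its end, in the units of the state.
- ctrl.get_obs(): the state, without advancing time (a new reading comes with each control period).
- cams.snapshot(name): name is "side" or "top"; returns the picture (480x640x3 uint8, blue, green, red); there is no depth.
- cams.get_calibration(name): a dict with "vertical_fov" (degrees; the focal length in pixels is half the picture's height over the tangent of half this angle, whatever the lens; pixels are square), "cx", "cy" (the principal point, pixels), "position" and "rotation" of the camera in the world. Camera axes: x right, y up, looking along -z (the intrinsics and any distortion apply to the point x, -y, -z); pixel columns grow to the right and rows downward; lengths in m; the calibration is good to about 2 mm. A picture is of the moment at which its call begins. get_calibration takes no time and is no camera call.
- workorder.close_job(): hands the job in; it is judged then, once.
The state is a dict: "clock": time; "joint_pos": joint angles; "qvel": joint speeds; "tau": joint torques, N m; "tool_pos": TCP position; "orientation": TCP orientation; "force": force on the tool from outside, world axes, zero at the start; "moment": the same for the moment, N m; "opening": finger opening in m; "gripper_force": force on a finger pad.
Only numpy, scipy, OpenCV 4.12 (cv2) and the standard library are available. Lean on these libraries where they do the work, as an engineer would, in place of code of your own. Each camera call takes 0.05 s, during which the arm holds its last target. There are 200 camera calls.

## Working session

There is one attempt and no reset: what is moved stays moved. The work goes in short steps, Python scripts to look and compute and a tool call to move; the robot and the scene stay as the last step left them, time stands still between calls to the robot, and variables do not carry over. Pictures are saved under pics/ and viewed, at most 10 in all, crops included, and the job is handed in when it is done.

Besides the shell and the picture viewer there is one more tool, called after "Emit:" by a JSON object that holds its "api" and its "payload", one argument or row to a line. play_rows: Moves the arm, as the interface text tells. Its arguments: {"type":"object","properties":{"motion":{"type":"array"},"fingers":{"type":"number"}},"required":["motion"]}

```bash
mkdir -p pics; ls
python3 - <<'E'
from plant import ctrl,cams
import cv2
print(ctrl.get_obs())
for n in("top","side"):
    print(n,cams.get_calibration(n)); cv2.imwrite(f"pics/{n}0.png",cams.snapshot(n))
E
```

```text
pics
{'clock': 0.0, 'joint_pos': array([-4.99560743e+01,  2.05914065e+01,  6.35757596e-01, -2.16758902e-02,
       -7.01353754e+01, -1.65066626e+01]), 'qvel': array([-0.02920247, -0.08486492, -0.01476344, -0.06310647,  0.01382335,
       -0.00978189]), 'tau': array([-2.79102887e-04, -5.82721245e+01,  2.93045962e+01,  6.99710727e+00,
        6.85335224e-03, -1.41516525e-04]), 'tool_pos': array([ 0.26935495, -0.61841185,  0.22563318]), 'orientation': array([ 1.79906937e+02, -6.32810744e-03, -1.56470113e+02]), 'force': array([0.19185228, 0.39368571, 0.10091191]), 'moment': array([-0.00898249,  0.03550659, -0.04877178]), 'gripper_force': 0.0, 'opening': 0.08762392219776258}
top {'vertical_fov': 46.129827229875076, 'cx': 320.5677738142117, 'cy': 246.5913778428766, 'position': array([0.41611297, 0.0559789 , 1.06321512]), 'rotation': array([  4.23563738,   0.45573673, -91.46485429])}
side {'vertical_fov': 46.354413119525624, 'cx': 325.8454557287823, 'cy': 237.94518313811776, 'position': array([-0.07240191, -0.71480598,  0.64534719]), 'rotation': array([ 59.60185386,   0.89000872, -38.59967311])}
```

View pics/top0.png

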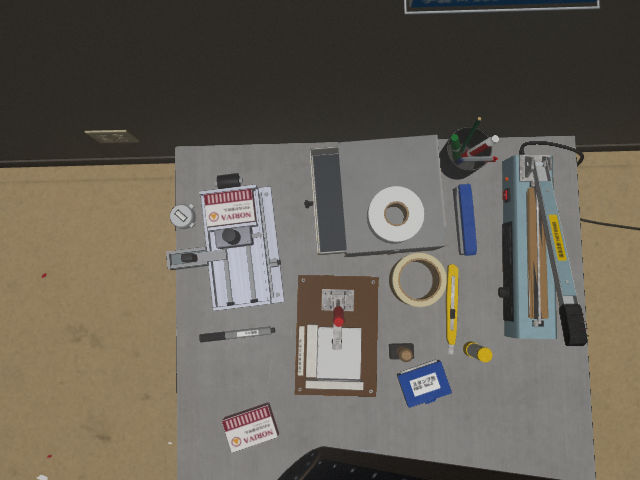

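View pics/side0.png

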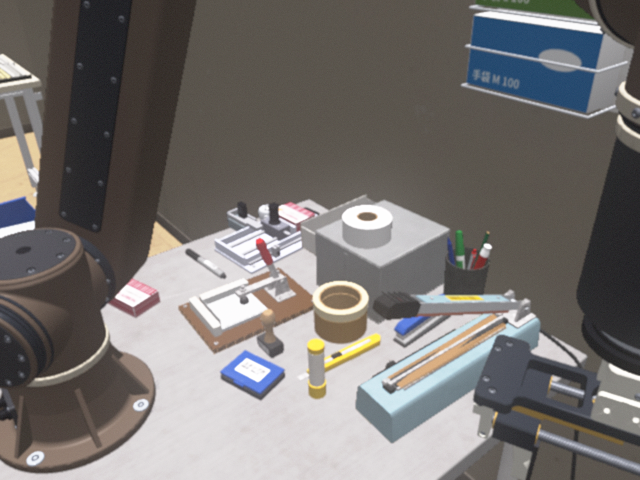

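The top picture shows the magazine at about (243,247), with its lock to the left at (185,258), the post at about (232,236) and the far-end pack at (230,208). The side picture shows it partly, around (260,235).

Run:
```python
import cv2
a=cv2.imread("pics/top0.png")[170:320,155:300]
cv2.imwrite("pics/c1.png",cv2.resize(a,None,fx=4,fy=4,interpolation=cv2.INTER_CUBIC))
a=cv2.imread("pics/side0.png")[190:290,200:330]
cv2.imwrite("pics/c2.png",cv2.resize(a,None,fx=6,fy=6,interpolation=cv2.INTER_CUBIC))
```

```text
(no output)
```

View pics/c1.png

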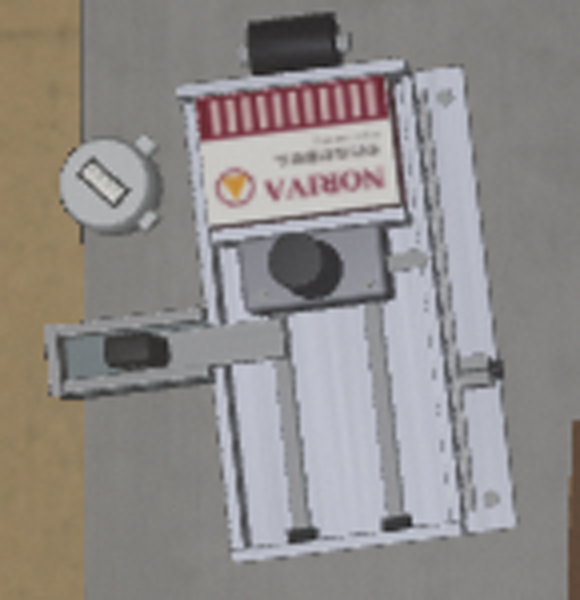

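View pics/c2.png

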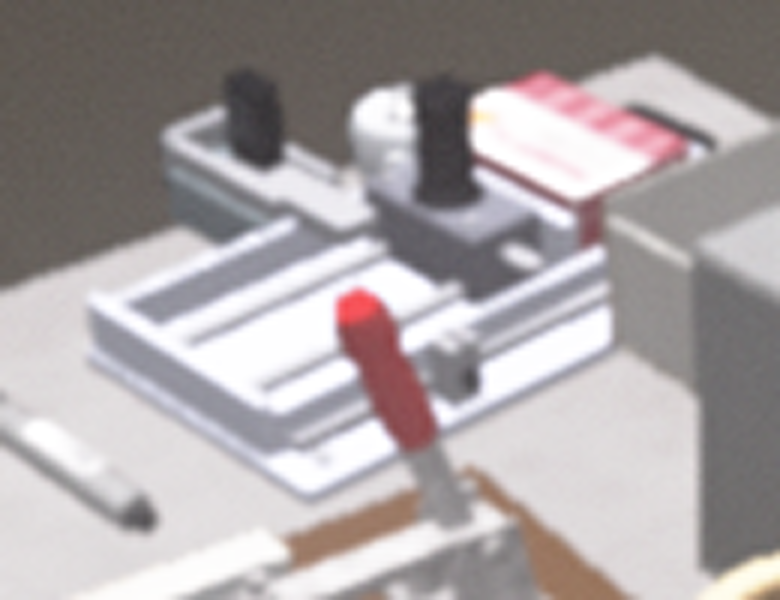

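The first crop shows the post cap at about (294,260), the fin top near (129,350) and the index plate near (475,370). The second shows the cap top at about (443,87) and the fin top near (245,78). The plate sits between wall and flange, to the right of the red clamp handle.

```bash
cat > h.py <<'E'
import numpy as np
from scipy.spatial.transform import Rotation as R
from plant import cams
def cam(n):
    c=cams.get_calibration(n); f=240/np.tan(np.radians(c["vertical_fov"]/2))
    return f,c["cx"],c["cy"],np.array(c["position"]),R.from_euler("xyz",c["rotation"],degrees=True).as_matrix()
def at(n,p,z):
    f,cx,cy,P,M=cam(n); d=M@np.array([(p[0]-cx)/f,-(p[1]-cy)/f,-1]); return P+d*(z-P[2])/d[2]
def proj(n,X):
    f,cx,cy,P,M=cam(n); v=(np.atleast_2d(X)-P)@M; return np.c_[cx+f*v[:,0]/-v[:,2],cy-f*v[:,1]/-v[:,2]]
def t(u,v): return (155+(u+.5)/4-.5,170+(v+.5)/4-.5)
def s(u,v): return (200+(u+.5)/6-.5,190+(v+.5)/6-.5)
E
python3 - <<'E'
from h import *
np.set_printoptions(precision=4,suppress=True)
print("cap",at("top",t(294,260),.087),at("side",s(443,85),.087))
print("fin",at("top",t(129,350),.074),at("side",s(245,78),.074))
for nm,a,b,z in[("rod",(280,320),(303,535),.015),("rod2",(373,300),(397,522),.015),("flange edge",(465,68),(516,527),.004),("wallL",(180,90),(236,560),.027),("front",(236,560),(463,533),.027),("folfront",(250,313),(393,298),.044),("stop out",(45,325),(62,398),.04),("guide bot",(62,398),(213,378),.038)]:
    A=at("top",t(*a),z);B=at("top",t(*b),z);d=A-B
    print(nm,A,B,np.degrees(np.arctan2(d[1],d[0])),np.linalg.norm(d))
print("plate",at("top",t(475,370),.034),"tip",at("top",t(424,259),.034))
E
```

```text
cap [0.5137 0.2223 0.087 ] [0.5192 0.2254 0.087 ]
fin [0.4771 0.2978 0.074 ] [0.479  0.3008 0.074 ]
rod [0.4929 0.2415 0.015 ] [0.3928 0.2321 0.015 ] 5.347284284515065 0.10057259426476174
rod2 [0.5012 0.1979 0.015 ] [0.3977 0.1885 0.015 ] 5.232532494201766 0.1039011566560526
flange edge [0.6115 0.1539 0.004 ] [0.3938 0.1342 0.004 ] 5.180881899240461 0.21861533521425422
wallL [0.6005 0.2846 0.027 ] [0.3825 0.261  0.027 ] 6.169135847859909 0.21929045786362483
front [0.3825 0.261  0.027 ] [0.3921 0.1568 0.027 ] 95.29891916643655 0.10464284108712657
folfront [0.4944 0.25   0.044 ] [0.4995 0.1849 0.044 ] 94.50580095451534 0.0652680161690297
stop out [0.4916 0.3444 0.04  ] [0.4581 0.3368 0.04  ] 12.742237546175303 0.03432173137692953
guide bot [0.4582 0.3373 0.038 ] [0.4656 0.2684 0.038 ] 96.06661472786682 0.06937405443574642
plate [0.4663 0.1492 0.034 ] tip [0.5179 0.1716 0.034 ]
```

Emit:
{"api": "play_rows", "payload": {
  "motion": [
    {"z":-0.85,"rz":0.9},
    {"z":-0.85,"rz":0.9},
    {"z":-0.85,"rz":0.9},
    {"z":-0.85,"rz":0.9},
    {"z":-0.85,"rz":0.9},
    {"x":-0.54,"y":0.99},
    {"x":-0.54,"y":0.99},
    {"x":-0.54,"y":0.99},
    {"x":-0.54,"y":0.99},
    {"x":-0.54,"y":0.99},
    {"x":-0.54,"y":0.99},
    {"x":-0.54,"y":0.99},
    {"x":-0.54,"y":0.99},
    {"x":-0.54,"y":0.99},
    {"x":-0.54,"y":0.99}
  ],
  "fingers": 0.2
}}

```text
$.motion[0]: bad value
```

Emit:
{"api": "play_rows", "payload": {
  "motion": [
    {"x":-0.54,"y":0.99},
    {"x":-0.54,"y":0.99},
    {"x":-0.54,"y":0.99},
    {"x":-0.54,"y":0.99},
    {"x":-0.54,"y":0.99},
    {"x":-0.54,"y":0.99},
    {"x":-0.54,"y":0.99},
    {"x":-0.54,"y":0.99},
    {"x":-0.54,"y":0.99},
    {"x":-0.54,"y":0.99},
    {"y":0.5},
    {}
  ]
}}

```text
$.motion[0]: bad value
```

Emit:
{"api": "play_rows", "payload": {
  "motion": [
    {"x":0,"y":0,"z":-0.85,"rx":0,"ry":0,"rz":0.9},
    {"x":0,"y":0,"z":-0.85,"rx":0,"ry":0,"rz":0.9},
    {"x":0,"y":0,"z":-0.85,"rx":0,"ry":0,"rz":0.9},
    {"x":0,"y":0,"z":-0.85,"rx":0,"ry":0,"rz":0.9},
    {"x":0,"y":0,"z":-0.85,"rx":0,"ry":0,"rz":0.9}
  ],
  "fingers": 0.2
}}

```text
clock: 0.72
tool_pos: [0.2694, -0.6186, 0.333]
orientation: [179.9, -0.0, -174.6]
force: [0.2, -0.7, 0.4]
opening: 0.0529
gripper_force: 0.0
```

Emit:
{"api": "play_rows", "payload": {
  "motion": [
    {"x":-0.54,"y":0.99,"z":0,"rx":0,"ry":0,"rz":0},
    {"x":-0.54,"y":0.99,"z":0,"rx":0,"ry":0,"rz":0},
    {"x":-0.54,"y":0.99,"z":0,"rx":0,"ry":0,"rz":0},
    {"x":-0.54,"y":0.99,"z":0,"rx":0,"ry":0,"rz":0},
    {"x":-0.54,"y":0.99,"z":0,"rx":0,"ry":0,"rz":0},
    {"x":-0.54,"y":0.99,"z":0,"rx":0,"ry":0,"rz":0},
    {"x":-0.54,"y":0.99,"z":0,"rx":0,"ry":0,"rz":0},
    {"x":-0.54,"y":0.99,"z":0,"rx":0,"ry":0,"rz":0},
    {"x":-0.54,"y":0.99,"z":0,"rx":0,"ry":0,"rz":0},
    {"x":-0.54,"y":0.99,"z":0,"rx":0,"ry":0,"rz":0},
    {"x":-0.54,"y":0.99,"z":0,"rx":0,"ry":0,"rz":0},
    {"x":-0.54,"y":0.99,"z":0,"rx":0,"ry":0,"rz":0},
    {"x":-0.54,"y":0.99,"z":0,"rx":0,"ry":0,"rz":0},
    {"x":-0.54,"y":0.99,"z":0,"rx":0,"ry":0,"rz":0},
    {"x":-0.54,"y":0.99,"z":0,"rx":0,"ry":0,"rz":0},
    {"x":-0.54,"y":0.99,"z":0,"rx":0,"ry":0,"rz":0},
    {"x":-0.54,"y":0.99,"z":0,"rx":0,"ry":0,"rz":0},
    {"x":-0.54,"y":0.99,"z":0,"rx":0,"ry":0,"rz":0},
    {"x":-0.54,"y":0.99,"z":0,"rx":0,"ry":0,"rz":0},
    {"x":-0.54,"y":0.99,"z":0,"rx":0,"ry":0,"rz":0}
  ]
}}

```text
clock: 3.22
tool_pos: [0.4906, -0.0992, 0.3326]
orientation: [180.0, -0.0, -174.5]
force: [0.0, -1.0, 0.5]
opening: 0.0526
gripper_force: 0.0
```

Emit:
{"api": "play_rows", "payload": {
  "motion": [
    {"x":-0.064,"y":0.99,"z":0,"rx":0,"ry":0,"rz":0},
    {"x":-0.064,"y":0.99,"z":0,"rx":0,"ry":0,"rz":0},
    {"x":-0.064,"y":0.99,"z":0,"rx":0,"ry":0,"rz":0},
    {"x":-0.064,"y":0.99,"z":0,"rx":0,"ry":0,"rz":0},
    {"x":-0.064,"y":0.99,"z":0,"rx":0,"ry":0,"rz":0},
    {"x":-0.064,"y":0.99,"z":0,"rx":0,"ry":0,"rz":0},
    {"x":-0.064,"y":0.99,"z":0,"rx":0,"ry":0,"rz":0},
    {"x":-0.064,"y":0.99,"z":0,"rx":0,"ry":0,"rz":0},
    {"x":-0.064,"y":0.99,"z":0,"rx":0,"ry":0,"rz":0},
    {"x":-0.064,"y":0.99,"z":0,"rx":0,"ry":0,"rz":0},
    {"x":-0.064,"y":0.99,"z":1,"rx":0,"ry":0,"rz":0},
    {"x":-0.064,"y":0.99,"z":1,"rx":0,"ry":0,"rz":0},
    {"x":-0.064,"y":0.99,"z":1,"rx":0,"ry":0,"rz":0},
    {"x":-0.064,"y":0.99,"z":1,"rx":0,"ry":0,"rz":0},
    {"x":-0.064,"y":0.99,"z":1,"rx":0,"ry":0,"rz":0},
    {"x":-0.064,"y":0.99,"z":1,"rx":0,"ry":0,"rz":0},
    {"x":0,"y":0,"z":1,"rx":0,"ry":0,"rz":0},
    {"x":0,"y":0,"z":1,"rx":0,"ry":0,"rz":0},
    {"x":0,"y":0,"z":1,"rx":0,"ry":0,"rz":0},
    {"x":0,"y":0,"z":0,"rx":0,"ry":0,"rz":0}
  ]
}}

```text
clock: 5.72
tool_pos: [0.4766, 0.2953, 0.1059]
orientation: [-179.8, -0.2, -174.5]
force: [0.5, -0.4, -0.2]
opening: 0.0526
gripper_force: 0.0
```

Run:
```python
from h import *
from plant import ctrl
import cv2
a=cams.snapshot("top");b=cams.snapshot("side")
o=ctrl.get_obs();p=o["tool_pos"];print(p,proj("side",p),proj("top",p))
b=cv2.resize(b[160:260,200:330],None,fx=6,fy=6,interpolation=cv2.INTER_CUBIC)
cv2.imwrite("pics/c3.png",b)
```

```text
[0.47802772 0.29664352 0.10829311] [[239.61581319 189.61280483]] [[182.61012258 255.46005041]]
```

View pics/c3.png

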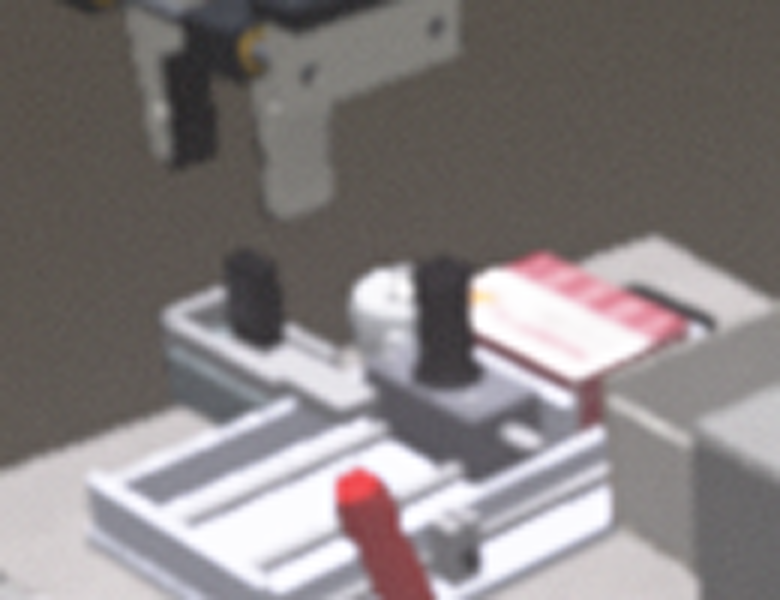

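The picture shows the open fingers straight above the fin: tips at (180,160) and (300,215), fin top at (245,257). I'll descend and grip.

Emit:
{"api": "play_rows", "payload": {
  "motion": [
    {"x":0,"y":0.08,"z":0.6,"rx":0,"ry":0,"rz":0},
    {"x":0,"y":0,"z":0.6,"rx":0,"ry":0,"rz":0},
    {"x":0,"y":0,"z":0.6,"rx":0,"ry":0,"rz":0},
    {"x":0,"y":0,"z":0.6,"rx":0,"ry":0,"rz":0},
    {"x":0,"y":0,"z":0,"rx":0,"ry":0,"rz":0}
  ]
}}

```text
clock: 6.45
tool_pos: [0.4768, 0.2977, 0.0461]
orientation: [-179.9, -0.1, -174.5]
force: [1.0, 0.6, 0.7]
opening: 0.0525
gripper_force: 0.0
```

Emit:
{"api": "play_rows", "payload": {
  "motion": [
    {"x":0,"y":0,"z":0,"rx":0,"ry":0,"rz":0},
    {"x":0,"y":0,"z":0,"rx":0,"ry":0,"rz":0},
    {"x":0,"y":0,"z":0,"rx":0,"ry":0,"rz":0},
    {"x":0,"y":0,"z":0,"rx":0,"ry":0,"rz":0}
  ],
  "fingers": -0.7
}}

```text
clock: 6.95
tool_pos: [0.4777, 0.2988, 0.0482]
orientation: [180.0, 0.0, -174.5]
force: [-0.5, 0.5, 2.6]
opening: 0.0216
gripper_force: 30.0
```

Emit:
{"api": "play_rows", "payload": {
  "motion": [
    {"x":0,"y":0.2,"z":0,"rx":0,"ry":0,"rz":0},
    {"x":0,"y":0.2,"z":0,"rx":0,"ry":0,"rz":0},
    {"x":0,"y":0.2,"z":0,"rx":0,"ry":0,"rz":0},
    {"x":0,"y":0.2,"z":0,"rx":0,"ry":0,"rz":0},
    {"x":0,"y":0.1,"z":0,"rx":0,"ry":0,"rz":0},
    {"x":0,"y":0,"z":0,"rx":0,"ry":0,"rz":0}
  ]
}}

```text
clock: 7.7
tool_pos: [0.4755, 0.3217, 0.0482]
orientation: [180.0, 0.0, -174.4]
force: [-1.6, -0.4, 4.4]
opening: 0.022
gripper_force: 30.0
```

Emit:
{"api": "play_rows", "payload": {
  "motion": [
    {"x":0,"y":0.08,"z":0,"rx":0,"ry":0,"rz":0},
    {"x":0,"y":0.08,"z":0,"rx":0,"ry":0,"rz":0},
    {"x":0,"y":0,"z":0,"rx":0,"ry":0,"rz":0}
  ]
}}

```text
clock: 8.07
tool_pos: [0.4752, 0.3243, 0.0482]
orientation: [-179.9, -0.0, -174.4]
force: [1.4, -6.0, 6.8]
opening: 0.0218
gripper_force: 30.0
```

Emit:
{"api": "play_rows", "payload": {
  "motion": [
    {"x":0,"y":0.08,"z":0,"rx":0,"ry":0,"rz":0},
    {"x":0,"y":0.08,"z":0,"rx":0,"ry":0,"rz":0},
    {"x":0,"y":0,"z":0,"rx":0,"ry":0,"rz":0}
  ]
}}

```text
clock: 8.45
tool_pos: [0.4749, 0.3247, 0.0481]
orientation: [-179.6, -0.1, -174.5]
force: [7.9, -18.2, 11.5]
opening: 0.022
gripper_force: 30.0
```

Emit:
{"api": "play_rows", "payload": {
  "motion": [
    {"x":0,"y":-0.08,"z":0,"rx":0,"ry":0,"rz":0}
  ]
}}

```text
clock: 8.57
tool_pos: [0.4752, 0.3243, 0.0482]
orientation: [-179.8, -0.1, -174.5]
force: [2.5, -8.1, 7.6]
opening: 0.0218
gripper_force: 30.0
```

Emit:
{"api": "play_rows", "payload": {
  "motion": [
    {"x":0,"y":0,"z":0,"rx":0,"ry":0,"rz":0},
    {"x":0,"y":0,"z":0,"rx":0,"ry":0,"rz":0},
    {"x":0,"y":0,"z":-0.6,"rx":0,"ry":0,"rz":0},
    {"x":0,"y":0,"z":-0.8,"rx":0,"ry":0,"rz":0},
    {"x":0,"y":0,"z":-0.8,"rx":0,"ry":0,"rz":0},
    {"x":0,"y":0,"z":0,"rx":0,"ry":0,"rz":0}
  ],
  "fingers": 0.2
}}

```text
clock: 9.32
tool_pos: [0.4756, 0.3284, 0.1053]
orientation: [179.8, 0.2, -174.4]
force: [0.1, 0.1, -0.6]
opening: 0.0523
gripper_force: 0.0
```

Emit:
{"api": "play_rows", "payload": {
  "motion": [
    {"x":-0.22,"y":-0.87,"z":-0.1,"rx":0,"ry":0,"rz":0},
    {"x":-0.22,"y":-0.87,"z":0,"rx":0,"ry":0,"rz":0},
    {"x":-0.22,"y":-0.87,"z":0,"rx":0,"ry":0,"rz":0},
    {"x":-0.22,"y":-0.87,"z":0,"rx":0,"ry":0,"rz":0},
    {"x":-0.22,"y":-0.87,"z":0,"rx":0,"ry":0,"rz":0},
    {"x":0,"y":0,"z":0,"rx":0,"ry":0,"rz":0}
  ]
}}

```text
clock: 10.07
tool_pos: [0.513, 0.2189, 0.105]
orientation: [-180.0, -0.0, -174.6]
force: [0.5, -0.1, 0.1]
opening: 0.0531
gripper_force: 0.0
```

Run:
```python
from h import *
from plant import ctrl
import cv2
b=cams.snapshot("side")
p=ctrl.get_obs()["tool_pos"];print(p,(proj("side",p)-[200,160])*6)
b=cv2.resize(b[160:260,200:330],None,fx=6,fy=6,interpolation=cv2.INTER_CUBIC)
cv2.imwrite("pics/c4.png",b)
```

```text
[0.5130156  0.21980549 0.105097  ] [[431.90899298 228.25113984]]
```

View pics/c4.png

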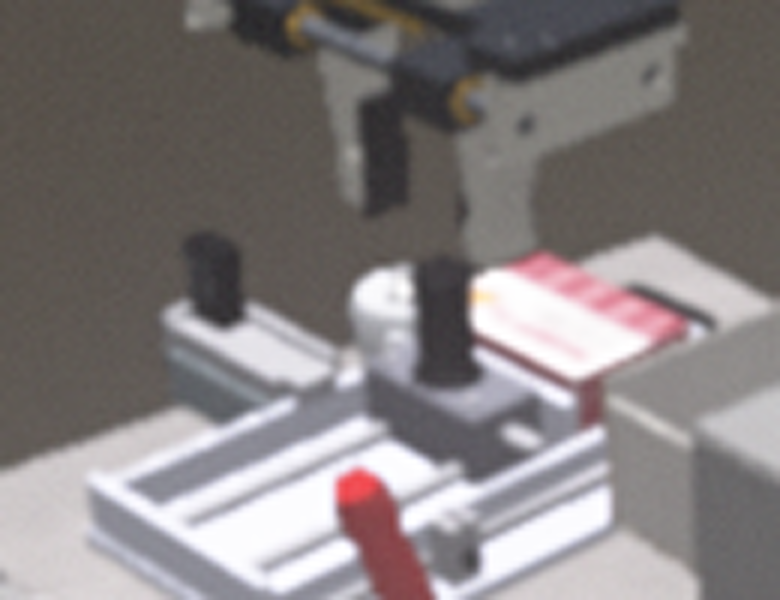

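The lock fin now sits at the outer end, at (213,270). The fingers straddle the post, whose cap is at (443,265).

Emit:
{"api": "play_rows", "payload": {
  "motion": [
    {"x":0,"y":0.1,"z":0.55,"rx":0,"ry":0,"rz":0},
    {"x":0,"y":0,"z":0.55,"rx":0,"ry":0,"rz":0},
    {"x":0,"y":0,"z":0.55,"rx":0,"ry":0,"rz":0},
    {"x":0,"y":0,"z":0.55,"rx":0,"ry":0,"rz":0},
    {"x":0,"y":0,"z":0,"rx":0,"ry":0,"rz":0}
  ]
}}

```text
clock: 10.75
tool_pos: [0.5116, 0.2233, 0.0487]
orientation: [-179.9, -0.1, -174.5]
force: [0.1, -0.1, 0.2]
opening: 0.0525
gripper_force: 0.0
```

Emit:
{"api": "play_rows", "payload": {
  "motion": [
    {"x":0,"y":0,"z":0,"rx":0,"ry":0,"rz":0},
    {"x":0,"y":0,"z":0,"rx":0,"ry":0,"rz":0},
    {"x":0,"y":0,"z":0,"rx":0,"ry":0,"rz":0},
    {"x":0,"y":0,"z":0,"rx":0,"ry":0,"rz":0}
  ],
  "fingers": -0.7
}}

```text
clock: 11.25
tool_pos: [0.5126, 0.2224, 0.0507]
orientation: [-179.9, -0.0, -174.4]
force: [3.5, -7.2, 1.3]
opening: 0.0224
gripper_force: 30.0
```

Emit:
{"api": "play_rows", "payload": {
  "motion": [
    {"x":0.2,"y":0,"z":0,"rx":0,"ry":0,"rz":0},
    {"x":0.2,"y":0,"z":0,"rx":0,"ry":0,"rz":0},
    {"x":0.2,"y":0,"z":0,"rx":0,"ry":0,"rz":0},
    {"x":0.2,"y":0,"z":0,"rx":0,"ry":0,"rz":0},
    {"x":0.2,"y":0,"z":0,"rx":0,"ry":0,"rz":0},
    {"x":0.2,"y":0,"z":0,"rx":0,"ry":0,"rz":0},
    {"x":0.2,"y":0,"z":0,"rx":0,"ry":0,"rz":0},
    {"x":0.2,"y":0,"z":0,"rx":0,"ry":0,"rz":0},
    {"x":0.2,"y":0,"z":0,"rx":0,"ry":0,"rz":0},
    {"x":0,"y":0,"z":0,"rx":0,"ry":0,"rz":0}
  ]
}}

```text
clock: 12.5
tool_pos: [0.4684, 0.2182, 0.0508]
orientation: [-179.9, 0.1, -174.4]
force: [8.3, -8.5, -2.6]
opening: 0.0223
gripper_force: 30.0
```

Run:
```python
from h import *
from plant import ctrl
import cv2
a=np.mean([cams.snapshot("top").astype(float) for _ in range(4)],0).astype(np.uint8)
b=np.mean([cams.snapshot("side").astype(float) for _ in range(4)],0).astype(np.uint8)
o=ctrl.get_obs();print(o["tool_pos"],o["force"],o["clock"])
z=lambda i,f:cv2.resize(i,None,fx=f,fy=f,interpolation=cv2.INTER_CUBIC)
A=z(a[245:280,245:295],12)    # 600x420
B=z(b[225:260,255:287],18)[:600]
cv2.imwrite("pics/c5.png",A);cv2.imwrite("pics/c6.png",B)
```

```text
[0.46870456 0.21824528 0.05074036] [ 8.41345587 -8.09540121 -0.47399362] 12.9
```

View pics/c5.png

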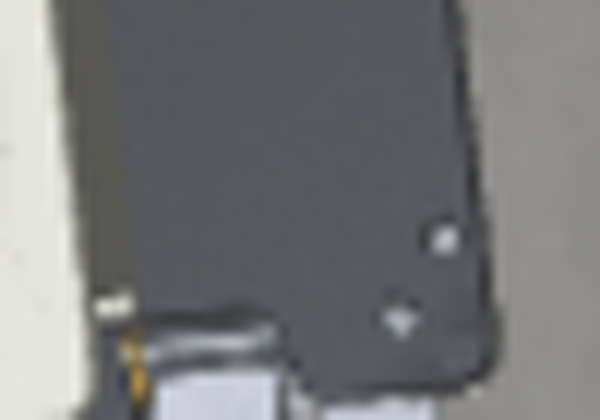

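View pics/c6.png

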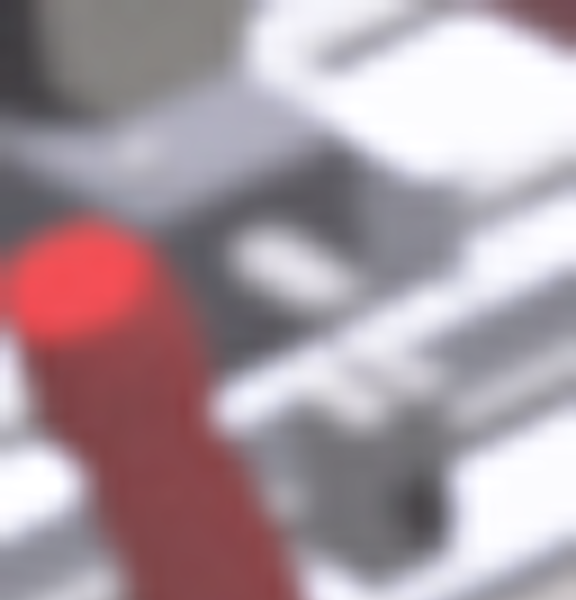

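In the top view the gripper hides the pointer. In the side crop the pointer tip is near (340,290) and the plate top around (370,385). I'll compare this against the model, using the unobstructed first top picture as well.

```bash
cat >> h.py <<'E'
yaw=np.radians(5.4)
def mag(m,post_home=(.5132,.2227)):  # mm in mag frame -> world
    c,s_=np.cos(yaw),np.sin(yaw); d=(np.array(m,float)-[18,0,0])/1000
    return np.r_[post_home[0]+c*d[0]-s_*d[1],post_home[1]+s_*d[0]+c*d[1],d[2]]
E
python3 - <<'E'
from h import *
import cv2
np.set_printoptions(precision=1,suppress=True)
f6=lambda X:(proj("side",X)-[255,225]+.5)*18-.5
pl=-53.4+18
for m in [(18-44.5,-53,34),(18-44.5,-47,34),(pl,-61,34),(pl+7,-61,34),(pl-7,-61,34),(pl+7,-75,34),(pl-7,-75,34),(pl,-75,34)]:
    print(m,f6(mag(m)))
z=lambda i,f:cv2.resize(i,None,fx=f,fy=f,interpolation=cv2.INTER_CUBIC)
a=cv2.imread("pics/top0.png");b=cv2.imread("pics/side0.png")
A=z(a[225:275,248:285],12)
B=z(b[235:262,265:285],18)
B=cv2.copyMakeBorder(B,0,600-B.shape[0],0,0,cv2.BORDER_CONSTANT)
C=np.hstack([A,B[:600]])
cl=cv2.createCLAHE(1.5,(2,2))
print(C.shape);cv2.imwrite("pics/c7.png",C[:, :800])
E
```

```text
(-26.5, -53, 34) [[332.6 310.7]]
(-26.5, -47, 34) [[300.5 292.6]]
(-35.4, -61, 34) [[317.2 362.7]]
(-28.4, -61, 34) [[363.2 340.8]]
(-42.4, -61, 34) [[270.8 384.7]]
(-28.4, -75, 34) [[439.3 383.9]]
(-42.4, -75, 34) [[346.8 428.4]]
(-35.4, -75, 34) [[393.2 406.1]]
(600, 804, 3)
```

View pics/c7.png

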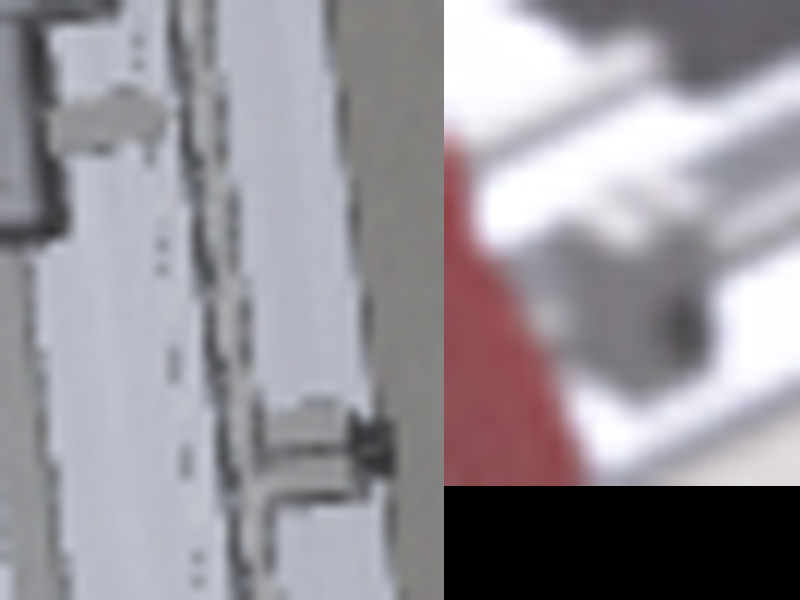

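The line shows clearly in the top crop, from (262,450) to (350,446), and the pointer tip is at about (165,115).

Run:
```python
from h import *
g=lambda u,v:at("top",(248+(u+.5)/12-.5,225+(v+.5)/12-.5),.034)
T=g(163,115);L=g(262,450);L2=g(350,446)
M=np.array([[np.cos(yaw),np.sin(yaw)],[-np.sin(yaw),np.cos(yaw)]])
for l in(L,L2): print("tip->line mag mm",M@(l-T)[:2]*1e3)
h=lambda u,v:at("side",(255+(u+.5)/18-.5,225+(v+.5)/18-.5),.034)
print("side now tip vs predicted line", M@(h(340,292)-mag((18,-53,34)))[:2]*1e3)
print("tip home vs model", M@(T-mag((18,-53,34)))[:2]*1e3)
print("tool moved", M@(np.array([.46870,.21825])-[.5126,.2224])*1e3)
```

```text
tip->line mag mm [-52.77255823  -9.25851901]
tip->line mag mm [-53.77546451 -22.6505255 ]
side now tip vs predicted line [-41.11172616   2.7408936 ]
tip home vs model [0.20191726 0.75983898]
tool moved [-4.40957197e+01 -2.27198420e-04]
```

Emit:
{"api": "play_rows", "payload": {
  "motion": [
    {"x":0.12,"y":0,"z":0,"rx":0,"ry":0,"rz":0},
    {"x":0.12,"y":0,"z":0,"rx":0,"ry":0,"rz":0},
    {"x":0.12,"y":0,"z":0,"rx":0,"ry":0,"rz":0},
    {"x":0,"y":0,"z":0,"rx":0,"ry":0,"rz":0},
    {"x":0,"y":0,"z":0,"rx":0,"ry":0,"rz":0}
  ]
}}

```text
clock: 13.52
tool_pos: [0.4598, 0.2174, 0.0508]
orientation: [-179.9, 0.1, -174.5]
force: [9.9, -9.7, -0.9]
opening: 0.022
gripper_force: 30.0
```

Run:
```python
from h import *
from plant import ctrl
import cv2
np.set_printoptions(precision=1,suppress=True)
b=np.mean([cams.snapshot("side").astype(float) for _ in range(8)],0).astype(np.uint8)
cv2.imwrite("pics/side_now.png",b)
o=ctrl.get_obs();print(o["tool_pos"]*1e3,o["force"],o["clock"])
z=lambda i,f:cv2.resize(i,None,fx=f,fy=f,interpolation=cv2.INTER_CUBIC)
b0=cv2.imread("pics/side0.png")
A=z(b0[225:245,275:297],18); B=z(b[232:260,258:281],18)  # 396x360, 414x504
A=cv2.copyMakeBorder(A,0,B.shape[0]-A.shape[0],0,0,cv2.BORDER_CONSTANT)
C=np.hstack([A,B])[:,:800];print(C.shape);cv2.imwrite("pics/c8.png",C)
print("home tip,root in left:",(proj("side",[mag((18,-53,34)),mag((18,-40,34))])-[275,225]+.5)*18-.5)
M=np.array([[np.cos(yaw),np.sin(yaw)],[-np.sin(yaw),np.cos(yaw)]])
print("tool moved", M@(o["tool_pos"][:2]-[.5126,.2224])*1e3)
for p in (-52,-53.3,-55): print(p,"line/tip in right:",((proj("side",[mag((18+p,-53,34)),mag((18+p,-61,34)),mag((18+p,-75,34))])-[258,232]+.5)*18-.5+[396,0]).ravel())
```

```text
[459.8 217.4  50.8] [ 9.1 -8.3 -1.1] 13.925
(504, 800, 3)
home tip,root in left: [[256.9 176.7]
 [187.4 139.4]]
tool moved [-53.  -0.]
-52 line/tip in right: [625.4 207.8 668.4 232.3 744.4 275.6]
-53.3 line/tip in right: [616.9 211.8 659.8 236.4 735.9 279.8]
-55 line/tip in right: [605.6 217.1 648.6 241.7 724.6 285.2]
```

View pics/c8.png

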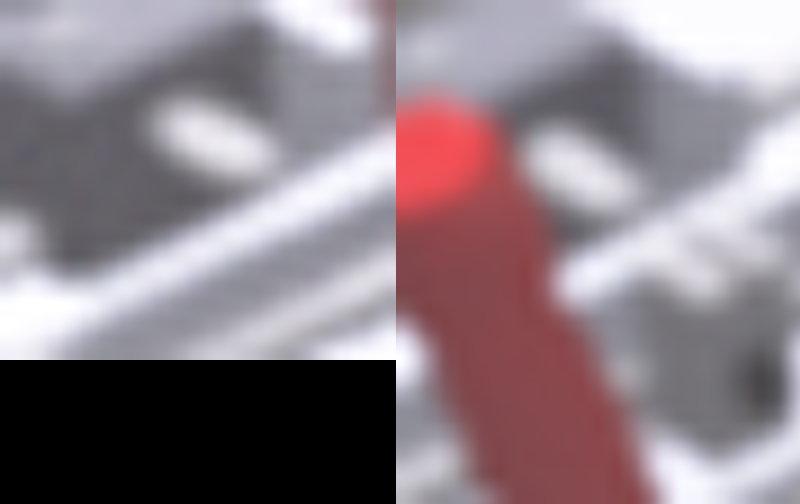

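Run:
```python
from h import *
import cv2
np.set_printoptions(linewidth=200)
def prof(n,img,xs,ys,z=34):
    g=cv2.cvtColor(cv2.imread(img),cv2.COLOR_BGR2GRAY)
    P=proj(n,[mag((x,y,z)) for x in xs for y in ys]).astype(np.float32).reshape(len(xs),len(ys),2)
    return cv2.remap(g,P[...,0],P[...,1],cv2.INTER_CUBIC).astype(float).mean(1).astype(int)
x=np.arange(-50,-20,1.)
print("plate",*[f"{int(a):4d}" for a in x])
print("top0 ",*[f"{a:4d}" for a in prof("top","pics/top0.png",x,np.arange(-73,-63,1.))])
print("sideN",*[f"{a:4d}" for a in prof("side","pics/side_now.png",x,np.arange(-73,-63,1.))])
for nm,im,c in(("top","top0",18),("side","side0",18),("side","side_now",-35)):
    xs=c+np.arange(-10,11,1.); 
    for z in (34,36.5): print(nm,im,z,*[f"{a:4d}" for a in prof(nm,f"pics/{im}.png",xs,np.arange(-50,-43,1.),z)])
```

```text
plate  -50  -49  -48  -47  -46  -45  -44  -43  -42  -41  -40  -39  -38  -37  -36  -35  -34  -33  -32  -31  -30  -29  -28  -27  -26  -25  -24  -23  -22  -21
top0   183  183  183  184  184  175  136   97  108  142  151  147  145  131  108  109  136  152  149  149  148  151  162  179  185  184  183  183  183  183
sideN  166  167  165  162  159  158  160  165  175  188  202  213  219  218  211  202  194  192  196  203  209  212  210  203  193  183  175  170  167  165
top top0 34  187  188  183  179  175  172  160  150  146  147  146  146  145  147  147  157  177  185  178  178  183
top top0 36.5  188  187  182  178  175  169  156  148  147  147  146  146  146  146  148  162  181  184  176  180  183
side side0 34   95   95   97  103  112  126  143  163  184  201  215  223  228  228  222  211  193  174  156  144  139
side side0 36.5  100  107  121  137  159  181  202  219  228  233  234  230  222  207  188  167  146  132  127  128  132
side side_now 34   95   96   97   99  104  115  131  151  172  192  207  217  222  220  211  196  177  158  141  131  126
side side_now 36.5   99  103  110  122  141  162  183  203  218  226  229  225  216  199  178  155  134  120  114  114  119
```

Both cameras agree that the pointer is about 0.5 mm short of the line.

Emit:
{"api": "play_rows", "payload": {
  "motion": [
    {"x":0.02,"y":0,"z":0,"rx":0,"ry":0,"rz":0},
    {"x":0,"y":0,"z":0,"rx":0,"ry":0,"rz":0},
    {"x":0,"y":0,"z":0,"rx":0,"ry":0,"rz":0},
    {"x":0,"y":0,"z":0,"rx":0,"ry":0,"rz":0}
  ]
}}

```text
clock: 14.42
tool_pos: [0.4594, 0.2173, 0.0508]
orientation: [-179.9, 0.1, -174.5]
force: [10.1, -9.8, -1.6]
opening: 0.022
gripper_force: 30.0
```

Run:
```python
from h import *
from plant import ctrl
import cv2
g=cv2.cvtColor(np.mean([cams.snapshot("side").astype(float) for _ in range(8)],0).astype(np.uint8),cv2.COLOR_BGR2GRAY)
def prof(xs,ys):
    P=proj("side",[mag((x,y,34)) for x in xs for y in ys]).astype(np.float32).reshape(len(xs),len(ys),2)
    return cv2.remap(g,P[...,0],P[...,1],cv2.INTER_CUBIC).astype(float).mean(1)
xs=np.arange(-36,-30,.1); p=prof(xs,np.arange(-50,-43,1.)); l=prof(xs,np.arange(-73,-63,1.))
print("pointer",xs[p.argmax()],"line",xs[l.argmin()])
o=ctrl.get_obs();print(o["tool_pos"],o["opening"],o["gripper_force"],o["force"],o["clock"],np.abs(o["qvel"]).max())
```

```text
pointer -33.09999999999996 line -33.29999999999996
[0.45940742 0.21735537 0.05077422] 0.02193439525192924 30.001173273385007 [ 9.21211524 -9.12045183 -0.96536413] 14.825 0.13941514688639617
```

The pointer is within about 0.2 mm of the line and the arm is steady and gripping, so I'm handing in.

```bash
python3 -c "
from plant import workorder
print(workorder.close_job())"
```

```text
the job is handed in; nothing more can be done
None
```

The job is handed in: the transport lock is against its outer end stop, and the gripper is holding the follower with its pointer about 0.2 mm from the index line by the last side-camera measurement; I moved nothing else, and the robot's clock stood at 14.8 s.

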